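# Weed out the empty eyelet tins

### The job

Four closed tins that look alike stand on the studio table; some are full of eyelets and some are empty, which only their weight tells. Drop every empty tin into the steel waste pail, and leave or set back every full tin upright on the table where it stood. Do not disturb the other things on the table.

Things in the scene. Friction and masses are not known exactly. Their poses are not given: they have to be found in the camera images.
- tin_a_mid (a point): centre of one of four look-alike closed round slip-lid steel tins, 46 mm diameter, 62 mm tall, plain bare metal, standing upright on the table; the point is on its axis, half-way up (31 mm above its underside), z along the axis. The lid is tight and cannot come off. A tin is either empty (under 60 g) or packed full of metal eyelets (over 300 g); nothing but its weight shows which: looks and place on the table tell nothing, and the number of empty ones is not given.
- tin_b_mid (a point): centre of one of four look-alike closed round slip-lid steel tins, 46 mm diameter, 62 mm tall, plain bare metal, standing upright on the table; the point is on its axis, half-way up (31 mm above its underside), z along the axis. The lid is tight and cannot come off. A tin is either empty (under 60 g) or packed full of metal eyelets (over 300 g); nothing but its weight shows which: looks and place on the table tell nothing, and the number of empty ones is not given.
- tin_c_mid (a point): centre of one of four look-alike closed round slip-lid steel tins, 46 mm diameter, 62 mm tall, plain bare metal, standing upright on the table; the point is on its axis, half-way up (31 mm above its underside), z along the axis. The lid is tight and cannot come off. A tin is either empty (under 60 g) or packed full of metal eyelets (over 300 g); nothing but its weight shows which: looks and place on the table tell nothing, and the number of empty ones is not given.
- tin_d_mid (a point): centre of one of four look-alike closed round slip-lid steel tins, 46 mm diameter, 62 mm tall, plain bare metal, standing upright on the table; the point is on its axis, half-way up (31 mm above its underside), z along the axis. The lid is tight and cannot come off. A tin is either empty (under 60 g) or packed full of metal eyelets (over 300 g); nothing but its weight shows which: looks and place on the table tell nothing, and the number of empty ones is not given.
- pail_rim (a point): centre of the mouth of the open dark steel waste pail, fixed to the table: 190 mm outer diameter at the rim, 120 mm tall, tapering to 150 mm at the foot, wall 3 mm; its inner floor is 116 mm below this point. A thin bail handle hugs one side below and at the rim. It stands on the left or the right side of the table.
- tub: open white plastic bowl, 150 mm diameter at the rim, 60 mm tall, fixed, a bystander on the other side of the table from the pail; origin at the centre of its underside
- cone_1: loose brown pine cone lying on its side, 80 mm long (along its x) and 40 mm thick, a bystander; origin on the table under its middle
- cone_2: loose brown pine cone lying on its side, 80 mm long (along its x) and 40 mm thick, a bystander; origin on the table under its middle
- cone_3: loose brown pine cone lying on its side, 90 mm long (along its x) and 40 mm thick, a bystander; origin on the table under its middle
- shuttle: loose wooden weaving shuttle lying flat, 220 mm long (along its x), 30 mm wide, 24 mm high, a bystander; origin at its underside's centre
- glue: loose white glue bottle, 40 mm diameter, 110 mm tall, standing, a bystander; origin at its underside's centre
- mug: loose white mug, 76 mm diameter, 85 mm tall, handle to its +y, with brushes standing in it to 200 mm, a bystander; origin at its underside's centre
- brush: loose brush lying flat, 180 mm long along its x, a bystander; origin at its underside
There are look-alikes about, which are no part of the job. What is shaped like the part that bears tin_a_mid but turquoise or yellow is not meant.

How it is judged:
By the outcome, as a careful person would: the job done as asked, in the order asked, and still so for the second after the job is handed in, with the robot touching nothing.
It also fails if it takes over 69 s, if anything falls off the work surface, if the arm or the gripper's body presses on something with over 40 N, if the wrist force passes 120 N, or if a joint passes its speed limit or range.

### The arm

A 7-joint arm with a two-finger parallel gripper is mounted at the origin on the work surface. World frame = base frame: x ahead of the robot, y to its left, z up, the work surface at z = 0. Lengths are in m, angles in rad, forces in N, time in s.
With the tool pointing down it reaches from about 0.4 to 0.85 m from the base axis. Payload 4.5 kg.
Tool frame: the origin (TCP) lies between the finger pads; the fingertips stand 14 mm ahead of it and the grasp point (between the pads) lies 5 mm behind it; z points along the fingers, y is the line along which they close (so a half turn about z gives the same grasp; the last joint's range is limited). The gripper opens to 85 mm and grips with 20 to 120 N. Pads are 22 mm wide; open, the fingers measure 114 mm over their backs; the gripper's body (76 mm by 85 mm) begins 54 mm behind the grasp point. The pads swing forward as they close: fully open they stand 13 mm farther back than shut.
Start: joints at [1.22, 0.689, -0.195, 1.565, 0.157, 0.902, -0.215], TCP at [0.235, -0.579, 0.245] pointing down, gripper open.
Joint ranges: [-3.01, 3.01], [-0.46, 2.08], [-1.47, 1.51], [0.13, 2.56], [-1, 4.14], [0.04, 2.09], [-2.66, 2.66]. Speed limits (rad/s): [2.57, 2.57, 3.14, 3.14, 3.14, 3.14, 3.14].

### API

Orientations are given as a unit quaternion [x, y, z, w].
In Python, from rig import arm gives the robot as it stands.
- The arm moves only by the shell command python3 -m handwheel 'ROWS' [FORCE]. ROWS is JSON, a list of rows, each an object with "translation": the shift along the world's x, y, z scaled (see below), a list of three; "spin": the turn about the world's z scaled (see below); "claw": the gripper's target within -1 to 1 (fully open at 1, half-way at 0, shut at -1). In form: [{"translation": [dx, dy, dz], "spin": spin, "claw": claw}, ...]. A call has 1 to 5 rows; each row shifts and turns the commanded pose from where the row before left it; what a row does not reach is not made up. The controller multiplies each number of a shift by 30 mm and each number of a turn by 0.12 rad. A row lasts 1/8 s, in which the tool goes at most 62.5 mm and 10.7 degrees, less where a joint would pass 70% of its speed; a pose out of reach is approached as far as the arm can. A call with a number of a shift or a turn outside -1 to 1 is refused whole. A call with a gripper value outside its range is refused whole. The fingers move at their own pace and stop on an object; FORCE is the grip in N (left out, the last holds). Time passes only in rows, so rows that do not move let the fingers close. It gives the time, the measured TCP pose, the force, the opening and the grip force at its end, in the units of the state.
- arm.read_state(): the state, without advancing time (a new reading comes with each control period).
- arm.capture(name): name is "scene" or "side" or "wrist"; returns a dict with "color" (400x640x3 uint8, blue, green, red), "camera_matrix" (3x3 intrinsics, pixels), "camera_from_world" (4x4, takes a point from world to camera coordinates); the wrist camera has in their place "mount" (4x4, takes a point from camera to tool coordinates, whose origin is the TCP and whose axes are the flange's). Camera axes: x right, y down, z forward; pixel columns grow to the right and rows downward; lengths in m; the calibration is good to about 2 mm. A picture is of the moment at which its call begins: read the wrist's pose just before it. There is no depth.
- arm.hand_in(): hands the job in; it is judged then, once.
Trained networks look in a picture, given as the dict that the camera call returned (one of the last four; its "shot" number tells which), for a name from the list of things; names that differ only in an ending like _2 or _b are one class to them, and where a whole thing is asked for, a point or a joint stands for the part that bears it (a point fixed in the world has none). Each returns a list of dicts, best first, with "confidence" (0 to 1); they miss things now and then, are a little off and sometimes report something else, mostly with a low value. They report only what shows in the picture. A call takes as long as a camera call. They do not tell look-alikes from the thing itself.
- arm.boxes_of(picture, target): "rect" ([left, top, right, bottom] in pixels, round what is visible of it).
- arm.outline_of(picture, target): "pixels" (400x640 bool, what is visible of it) and "rect" ([left, top, right, bottom] in pixels, round what is visible of it).
The state is a dict: "clock": time; "joints": joint angles; "dq": joint speeds; "joint_efforts": joint torques, N m; "ee_pos": TCP position; "orientation": TCP orientation; "contact_force": force on the tool from outside, world axes, zero at the start; "ft_torque": the same for the moment, N m; "width": finger opening in m; "gripper_force": force on a finger pad.
Only numpy, scipy, OpenCV 4.12 (cv2) and the standard library are available. Lean on these libraries where they do the work, as an engineer would, in place of code of your own. Each camera call takes 0.05 s, during which the arm holds its last target. There are 200 camera calls.

## Working session

There is one attempt and no reset: what is moved stays moved. The work goes in short steps, Python scripts to look and compute and a shell command to move; the robot and the scene stay as the last step left them, time stands still between calls to the robot, and variables do not carry over. Pictures are saved under pics/ and viewed, at most 10 in all, crops included, and the job is handed in when it is done.

```bash
mkdir -p pics
cat > h.py <<'E'
import numpy as np, cv2
from rig import arm
def ray(p,uv):
    K=np.array(p["camera_matrix"]);T=np.array(p["camera_from_world"])
    d=T[:3,:3].T@np.linalg.inv(K)@np.array([uv[0],uv[1],1.]); o=-T[:3,:3].T@T[:3,3]
    return o,d/np.linalg.norm(d)
def onz(p,uv,z):
    o,d=ray(p,uv); return o+d*(z-o[2])/d[2]
def tri(rays):
    A=sum(np.eye(3)-np.outer(d,d) for o,d in rays);b=sum((np.eye(3)-np.outer(d,d))@o for o,d in rays)
    return np.linalg.solve(A,b)
def proj(p,X):
    K=np.array(p["camera_matrix"]);T=np.array(p["camera_from_world"])
    c=K@(T[:3,:3]@np.array(X)+T[:3,3]);return c[:2]/c[2]
E
python3 - <<'E'
from h import *
s=arm.read_state();print(s)
for n in("scene","side"):
    p=arm.capture(n);cv2.imwrite(f"pics/{n}0.png",p["color"])
    print(n,ray(p,(320,200)))
    for t in("tin_a_mid","pail_rim","tub","cone_1","shuttle","glue","mug","brush"):
        for b in arm.boxes_of(p,t):
            r=b["rect"];c=((r[0]+r[2])/2,(r[1]+r[3])/2)
            print(t,round(b["confidence"],2),np.round(r),np.round(onz(p,c,.031),3))
E
```

```text
{'clock': 0.0, 'joints': array([ 1.21979875,  0.69004529, -0.19450494,  1.56638725,  0.15732218,
        0.90248935, -0.21508974]), 'dq': array([ 9.31261408e-04, -1.51173145e-03,  2.94795114e-04, -6.45617193e-04,
       -2.91890778e-04,  2.06522242e-05,  1.27901246e-03]), 'joint_efforts': array([ 6.02788932e-04, -5.39613533e+01, -1.26623075e+00, -1.58544195e+01,
        9.14285949e-03,  9.42034152e-03,  2.56367599e-05]), 'ee_pos': array([ 0.23430854, -0.5787187 ,  0.24443403]), 'orientation': array([ 9.81537709e-01,  1.91266279e-01, -2.61743685e-04, -9.31459165e-04]), 'contact_force': array([0.45335594, 0.56091439, 0.33423528]), 'ft_torque': array([ 0.0454091 ,  0.02822268, -0.01189923]), 'gripper_force': 0.0, 'width': 0.0855187725526881}
scene (array([ 0.92765199, -0.52600728,  0.83568526]), array([-0.34644247,  0.53927708, -0.76756618]))
tin_a_mid 0.91 [353. 167. 371. 191.] [0.624 0.175 0.031]
tin_a_mid 0.85 [292. 145. 307. 172.] [0.419 0.145 0.031]
tin_a_mid 0.69 [314. 160. 330. 182.] [0.507 0.137 0.031]
tin_a_mid 0.52 [322. 134. 338. 162.] [0.473 0.235 0.031]
pail_rim 0.57 [121. 
[... 693 characters left out ...]
[320. 271. 344. 303.] [0.483 0.223 0.031]
tin_a_mid 0.83 [328. 244. 351. 274.] [0.506 0.136 0.031]
tin_a_mid 0.82 [359. 258. 379. 291.] [0.42  0.148 0.031]
pail_rim 0.83 [376. 121. 438. 175.] [ 0.518 -0.468  0.031]
tub 0.55 [235. 316. 308. 387.] [0.519 0.421 0.031]
cone_1 0.75 [254. 215. 278. 246.] [0.725 0.136 0.031]
cone_1 0.73 [357. 229. 386. 245.] [0.463 0.024 0.031]
cone_1 0.51 [305. 209. 328. 223.] [0.633 0.02  0.031]
shuttle 0.91 [314. 151. 374. 174.] [ 0.68  -0.273  0.031]
glue 0.69 [263. 175. 278. 210.] [ 0.808 -0.012  0.031]
mug 0.61 [287. 128. 311. 191.] [ 0.827 -0.214  0.031]
mug 0.6 [264. 176. 278. 213.] [ 0.801 -0.003  0.031]
brush 0.85 [200. 249. 256. 291.] [0.728 0.295 0.031]
```

Run:
```python
import cv2
a=cv2.imread("pics/scene0.png")[90:390,110:510];a=cv2.resize(a,(800,600),interpolation=cv2.INTER_CUBIC);cv2.imwrite("pics/sc.png",a)
a=cv2.imread("pics/side0.png")[110:390,180:460];a=cv2.resize(a,(600,600),interpolation=cv2.INTER_CUBIC);cv2.imwrite("pics/si.png",a)
```

```text
(no output)
```

View pics/sc.png

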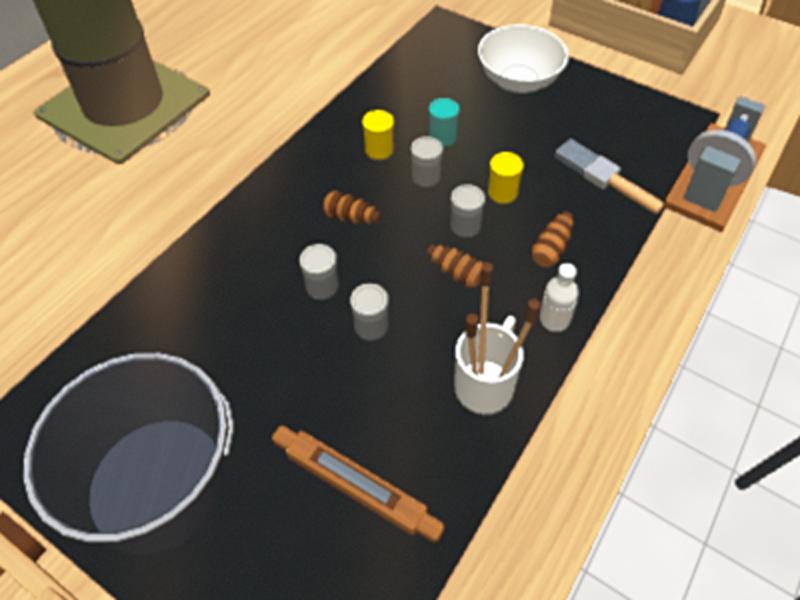

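View pics/si.png

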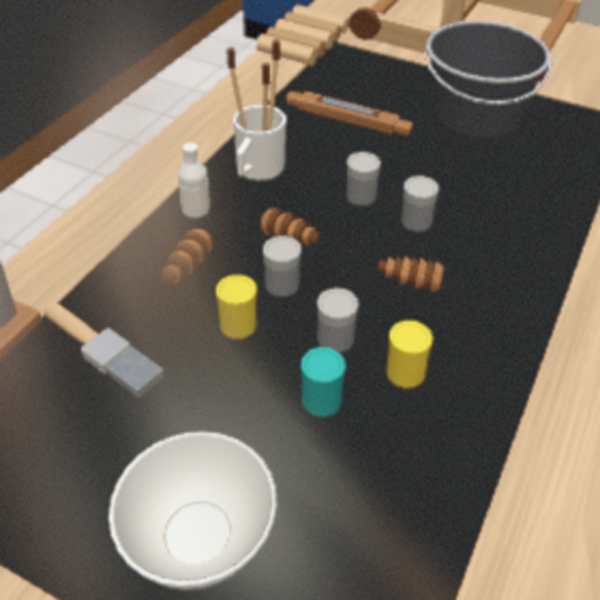

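The scene crop shows four grey tins at full-frame pixels (323,170), (343,195), (269,225) and (295,245). The look-alikes are yellow at (299,157) and (362,179), and turquoise at (332,150). The glue bottle and mug are also pale. The pail is at bottom left, centred near (173,313). I choose the bare-metal ones and measure their lids from both views.

Run:
```python
from h import *
P={n:arm.capture(n) for n in("scene","side")}
G={"scene":[(323,163),(343,188),(269,218),(295,239)],"side":[(311,226),(337,251),(349,186),(376,198)]}
C={}
for n,p in P.items():
    im=p["color"].astype(int);hsv=cv2.cvtColor(p["color"],cv2.COLOR_BGR2HSV)
    C[n]=[]
    for g in G[n]:
        # lid: bright, unsaturated component around g
        v=np.median(im[g[1]-1:g[1]+2,g[0]-1:g[0]+2])
        m=((hsv[...,1]<60)&(hsv[...,2]>v-28)).astype(np.uint8)
        _,L,S,c=cv2.connectedComponentsWithStats(m,connectivity=4)
        k=L[g[1],g[0]];C[n].append(c[k]);print(n,g,v,S[k],np.round(c[k],1))
for i,j in((0,1),(1,0),(2,3),(3,2)):pass
# match
for i,a in enumerate(C["scene"]):
    best=min(range(4),key=lambda j:np.linalg.norm(onz(P["scene"],a,.062)[:2]-onz(P["side"],C["side"][j],.062)[:2]))
    b=C["side"][best];X=tri([ray(P["scene"],a),ray(P["side"],b)])
    print(i,best,"tri",np.round(X,4),"onz",np.round(onz(P["scene"],a,.062),3),np.round(onz(P["side"],b,.062),3))
# pail rim: points on rim from crops, fit circle at z=.12
sc=[(130,354),(225,400),(225,440),(160,532),(25,455),(60,380),(95,537)];pts=np.array([onz(P["scene"],(x/2+110,y/2+90),.12)[:2] for x,y in sc])
A=np.c_[2*pts,np.ones(len(pts))];s=np.linalg.lstsq(A,(pts**2).sum(1),rcond=None)[0];print("pail scene",s[:2],np.sqrt(s[2]+s[0]**2+s[1]**2))
sd=[(427,52),(485,25),(548,55),(520,92),(487,99),(455,90)];pts=np.array([onz(P["side"],(x*.4667+180,y*.4667+110),.12)[:2] for x,y in sd])
A=np.c_[2*pts,np.ones(len(pts))];s=np.linalg.lstsq(A,(pts**2).sum(1),rcond=None)[0];print("pail side",s[:2],np.sqrt(s[2]+s[0]**2+s[1]**2))
def q(n,t,z):
    for b in t: 
        u=(b[0]/2+110,b[1]/2+90) if n=="scene" else (b[0]*.4667+180,b[1]*.4667+110)
        print(n,b,np.round(onz(P[n],u,z)[:2],3))
print("cone ends");q("scene",[(326,203),(376,215),(432,252),(485,275),(540,255),(570,217)],.02)
q("side",[(383,266),(442,275),(265,222),(315,237),(170,272),(205,238)],.02)
print("mug,glue,yellows,turq tops");q("scene",[(489,352)],.085);q("scene",[(567,268)],.11);q("side",[(190,150)],.11);q("scene",[(378,120),(507,163),(444,107)],.062)
q("side",[(237,288),(322,363),(410,335)],.062)
print("shuttle");q("scene",[(275,435),(440,528)],.02)
```

```text
scene (323, 163) 211.0 [316 159  15  10 120] [322.9 163.6]
scene (343, 188) 215.0 [336 183  16  12 137] [343.5 188.5]
scene (269, 218) 222.0 [260 212  17  14 179] [268.4 218.9]
scene (295, 239) 220.0 [286 232  17  15 206] [294.1 239.2]
side (311, 226) 201.0 [303 221  17  11 152] [311.1 225.8]
side (337, 251) 201.0 [329 245  18  13 185] [337.1 251. ]
side (349, 186) 202.0 [343 181  14   9  97] [349.3 185.3]
side (376, 198) 201.0 [369 193  15   9 111] [376.1 196.9]
0 1 tri [0.51   0.1399 0.0611] onz [0.509 0.139 0.062] [0.511 0.141 0.062]
1 0 tri [0.6102 0.0898 0.0607] onz [0.61  0.088 0.062] [0.61  0.091 0.062]
2 3 tri [ 0.5028 -0.1084  0.0611] onz [ 0.502 -0.109  0.062] [ 0.503 -0.106  0.062]
3 2 tri [ 0.5949 -0.1226  0.0612] onz [ 0.594 -0.123  0.062] [ 0.595 -0.121  0.062]
pail scene [ 0.51506515 -0.42147634] 0.0999818835243866
pail side [ 0.50470884 -0.38380019] 0.10728184060958795
cone ends
scene (326, 203) [ 0.429 -0.001]
scene (376, 215) [0.502 0.02 ]
scene (432, 252) [0.604 0.008]
scene (485, 275) [0.684 0.015]
scene (540, 255) [0.73  0.086]
scene (570, 217) [0.735 0.17 ]
side (383, 266) [0.501 0.019]
side (442, 275) [ 0.429 -0.001]
side (265, 222) [0.677 0.016]
side (315, 237) [0.603 0.011]
side (170, 272) [0.734 0.156]
side (205, 238) [0.73  0.082]
mug,glue,yellows,turq tops
scene (489, 352) [ 0.761 -0.119]
scene (567, 268) [0.788 0.018]
side (190, 150) [0.783 0.026]
scene (378, 120) [0.417 0.148]
scene (507, 163) [0.624 0.176]
scene (444, 107) [0.485 0.228]
side (237, 288) [0.623 0.175]
side (322, 363) [0.486 0.228]
side (410, 335) [0.418 0.148]
shuttle
scene (275, 435) [ 0.596 -0.312]
scene (440, 528) [ 0.808 -0.295]
```

```bash
python3 -m handwheel '[{"translation":[0.57,1,0.2],"spin":0,"claw":0.6},{"translation":[0.57,1,0.2],"spin":0,"claw":0.6},{"translation":[0.57,1,0.2],"spin":0,"claw":0.6},{"translation":[0.57,1,0],"spin":0,"claw":0.6},{"translation":[0.57,1,0],"spin":0,"claw":0.6}]' 50
python3 - <<'E'
from h import *
s=arm.read_state();p=arm.capture("wrist");cv2.imwrite("pics/w0.png",p["color"]);np.savez("w0",K=p["camera_matrix"],M=p["mount"],pos=s["ee_pos"],q=s["orientation"])
print(s["ee_pos"],s["width"],p["mount"],p["camera_matrix"]);
for t in("pail_rim","tin_a_mid"):print([(b["confidence"],b["rect"]) for b in arm.boxes_of(p,t)])
E
```

```text
clock: 1.62
ee_pos: [0.3208, -0.4284, 0.2636]
orientation: [0.982, 0.191, 0.0, 0.0]
contact_force: [0.4, -0.2, -0.4]
width: 0.0686
gripper_force: 0.0
[ 0.3207575  -0.4284133   0.26357434] 0.06856779056915555 [[-2.36290419e-04 -9.65055834e-01 -2.62044237e-01  6.56912790e-02]
 [ 9.99999805e-01 -3.79411665e-04  4.95576887e-04  9.79191714e-04]
 [-5.77682006e-04 -2.62044069e-01  9.65055735e-01 -1.29074762e-01]
 [ 0.00000000e+00  0.00000000e+00  0.00000000e+00  1.00000000e+00]] [[334.74026621   0.         317.86755163]
 [  0.         334.74026621 198.4969797 ]
 [  0.           0.           1.        ]]
[(0.71, [283.4, 0.0, 531.0, 90.2])]
[]
```

```bash
python3 -m handwheel '[{"translation":[0.6,1,0],"spin":0,"claw":0.6},{"translation":[0.6,1,0],"spin":0,"claw":0.6},{"translation":[0.6,1,0],"spin":0,"claw":0.6},{"translation":[0.6,1,0],"spin":0,"claw":0.6},{"translation":[0.6,1,0],"spin":0,"claw":0.6}]'
python3 - <<'E'
from h import *
from scipy.spatial.transform import Rotation as R
s=arm.read_state();p=arm.capture("wrist");cv2.imwrite("pics/w1.png",p["color"])
T=np.eye(4);T[:3,:3]=R.from_quat(s["orientation"]).as_matrix();T[:3,3]=s["ee_pos"]
p["camera_from_world"]=np.linalg.inv(T@np.array(p["mount"]))
print(s["ee_pos"],s["width"],s["contact_force"])
for n,X in dict(A=(.51,.14,.062),B=(.61,.09,.062),C=(.503,-.108,.062),D=(.595,-.1225,.062)).items():print(n,proj(p,X))
E
```

```text
clock: 2.4
ee_pos: [0.4104, -0.28, 0.2634]
orientation: [0.982, 0.19, 0.0, 0.001]
contact_force: [0.1, 0.5, 0.8]
width: 0.0683
gripper_force: 0.0
[ 0.41038198 -0.27996268  0.2634163 ] 0.06832162734575083 [0.12981728 0.51756945 0.81625027]
A [-120.50733283 -127.86361047]
B [ -42.55071951 -248.42557018]
C [175.20618328   8.87013133]
D [222.41062595 -99.18848353]
```

View pics/w0.png

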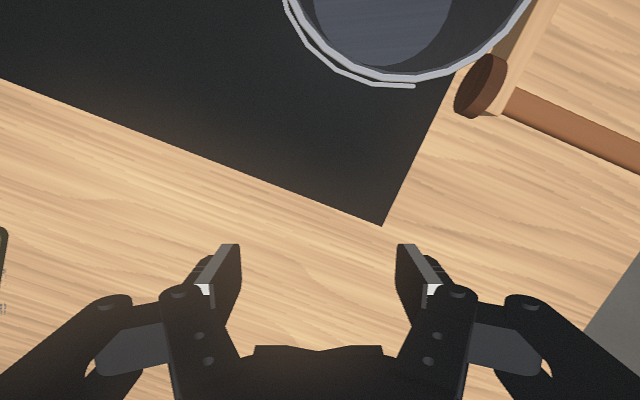

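View pics/w1.png

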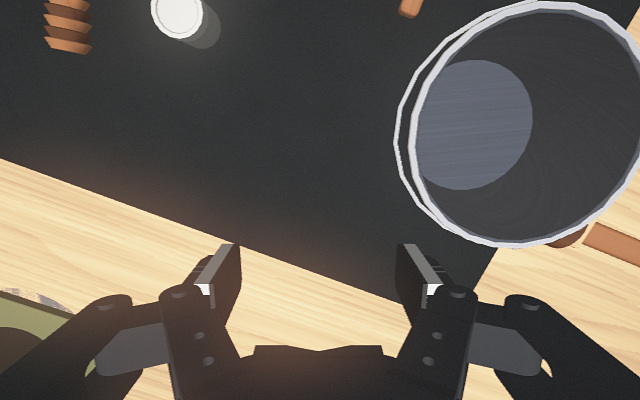

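The wrist view shows the tin C lid at (177,13), against a predicted (175,9). So the table measurements hold. The pail mouth fills the right side, with rim points near (413,140) and (515,245).

```bash
python3 -m handwheel '[{"translation":[0.52,0.95,-0.5],"spin":0,"claw":0.6},{"translation":[0.52,0.95,-0.5],"spin":0,"claw":0.6},{"translation":[0.52,0.95,-0.5],"spin":0,"claw":0.6},{"translation":[0.52,0.95,-0.5],"spin":0,"claw":0.6},{"translation":[0.52,0.95,-0.5],"spin":0,"claw":0.6}]'
python3 -m handwheel '[{"translation":[0.49,0.98,-0.8],"spin":0,"claw":0.6},{"translation":[0,0,-0.6],"spin":0,"claw":0.6},{"translation":[0,0,0],"spin":0,"claw":0.6}]'
python3 - <<'E'
from h import *
from scipy.spatial.transform import Rotation as R
s=arm.read_state();p=arm.capture("wrist");cv2.imwrite("pics/w2.png",p["color"])
def cam(p,pos,q):
    T=np.eye(4);T[:3,:3]=R.from_quat(q).as_matrix();T[:3,3]=pos;p["camera_from_world"]=np.linalg.inv(T@np.array(p["mount"]));return p
cam(p,s["ee_pos"],s["orientation"])
print(s["ee_pos"],s["width"],s["contact_force"])
for n,X in dict(A=(.51,.14,.062),B=(.61,.09,.062),C=(.503,-.108,.062),D=(.595,-.1225,.062)).items():print(n,proj(p,X))
cam(p,[.41038,-.27996,.26342],[.982,.19,0,.001])
pts=np.array([onz(p,u,.12)[:2] for u in [(413,140),(515,246),(545,2),(440,55),(440,210),(590,228)]])
A=np.c_[2*pts,np.ones(len(pts))];t=np.linalg.lstsq(A,(pts**2).sum(1),rcond=None)[0];print("pail",t[:2],np.sqrt(t[2]+t[0]**2+t[1]**2))
E
```

```text
clock: 3.08
ee_pos: [0.4889, -0.1376, 0.1878]
orientation: [0.982, 0.19, 0.0, 0.001]
contact_force: [0.3, 0.1, -0.2]
width: 0.0683
gripper_force: 0.0
clock: 3.45
ee_pos: [0.5022, -0.1084, 0.1452]
orientation: [0.982, 0.191, -0.001, 0.0]
contact_force: [-0.0, -0.0, 1.1]
width: 0.068
gripper_force: 0.0
[ 0.50222198 -0.10841408  0.14522527] 0.06800439499404515 [-0.02055993 -0.03173214  1.08106295]
A [-73.43825029  45.94106674]
B [  42.5173575  -106.85538313]
C [316.13092831 208.61418071]
D [395.83102134  81.1793242 ]
pail [ 0.51823348 -0.42700779] 0.09812265073567687
```

View pics/w2.png

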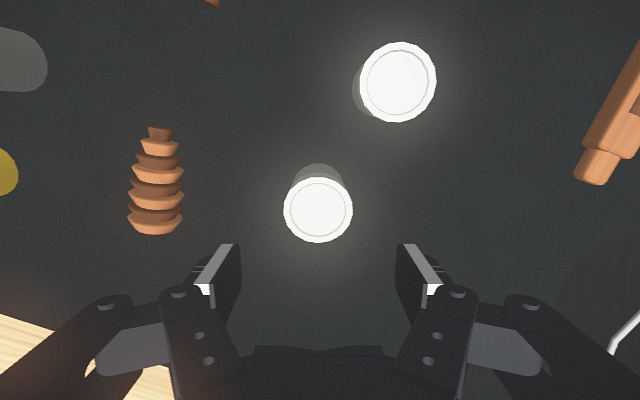

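The close view confirms bare-metal tin C at (318,210) and tin D at (398,82), both as predicted, with the fingers centred. Descending and gripping.

```bash
python3 -m handwheel '[{"translation":[0,0,-1],"spin":0,"claw":0.6},{"translation":[0,0,-1],"spin":0,"claw":0.6},{"translation":[0,0,-1],"spin":0,"claw":0.6},{"translation":[0,0,-0.5],"spin":0,"claw":0.6},{"translation":[0,0,0],"spin":0,"claw":-0.3}]' 50
python3 -m handwheel '[{"translation":[0,0,0],"spin":0,"claw":-0.6},{"translation":[0,0,0],"spin":0,"claw":-0.6},{"translation":[0,0,0],"spin":0,"claw":-0.6}]'
python3 -m handwheel '[{"translation":[0,0,0.5],"spin":0,"claw":-0.6},{"translation":[0,0,0.5],"spin":0,"claw":-0.6},{"translation":[0,0,0],"spin":0,"claw":-0.6},{"translation":[0,0,0],"spin":0,"claw":-0.6}]'
```

```text
clock: 4.12
ee_pos: [0.5028, -0.1081, 0.0412]
orientation: [0.982, 0.191, -0.0, 0.0]
contact_force: [-0.3, -0.2, 0.1]
width: 0.0518
gripper_force: 0.0
clock: 4.5
ee_pos: [0.5033, -0.1075, 0.042]
orientation: [0.982, 0.191, 0.001, 0.0]
contact_force: [-0.6, -0.6, 3.2]
width: 0.0445
gripper_force: 51.0
clock: 5.0
ee_pos: [0.5029, -0.1074, 0.0716]
orientation: [0.982, 0.191, 0.0, 0.0]
contact_force: [-0.5, -0.3, 0.0]
width: 0.0446
gripper_force: 51.1
```

```bash
python3 -m handwheel '[{"translation":[0,0,1],"spin":0,"claw":-0.6},{"translation":[0,-0.5,1],"spin":0,"claw":-0.6},{"translation":[0,-1,1],"spin":0,"claw":-0.6},{"translation":[0,-1,1],"spin":0,"claw":-0.6},{"translation":[0,0,0],"spin":0,"claw":-0.6}]'
python3 -m handwheel '[{"translation":[0.1,-1,1],"spin":0,"claw":-0.6},{"translation":[0.1,-1,0],"spin":0,"claw":-0.6},{"translation":[0.1,-1,0],"spin":0,"claw":-0.6},{"translation":[0.1,-1,0],"spin":0,"claw":-0.6},{"translation":[0,0,0],"spin":0,"claw":-0.6}]'
```

```text
clock: 5.62
ee_pos: [0.5035, -0.186, 0.1929]
orientation: [0.982, 0.189, 0.002, 0.002]
contact_force: [0.2, 1.8, -1.1]
width: 0.0449
gripper_force: 51.2
clock: 6.25
ee_pos: [0.5138, -0.3042, 0.2197]
orientation: [0.982, 0.19, -0.001, -0.0]
contact_force: [-0.2, 0.7, -1.0]
width: 0.0448
gripper_force: 51.3
```

```bash
cat > w.py <<'E'
from h import *
f=[]
for _ in range(6):
    arm.capture("side");f.append(arm.read_state()["contact_force"][2])
print(np.round(f,2),np.mean(f),arm.read_state()["joint_efforts"])
E
python3 w.py
```

```text
[-0.99 -0.96 -0.03 -1.25 -0.4  -0.66] -0.715070780952173 [ 1.10384475e-01 -5.21795905e+01 -1.12373002e+00 -1.45154616e+01
  6.69194473e-03  5.71659679e-03 -3.10789488e-03]
```

C weighs about 0.6 N, so it is empty and goes into the pail.

```bash
python3 -m handwheel '[{"translation":[0,-1,0],"spin":0,"claw":-0.6},{"translation":[0.1,-1,0],"spin":0,"claw":-0.6},{"translation":[0,-1,0],"spin":0,"claw":-0.6},{"translation":[0,-1,-0.8],"spin":0,"claw":-0.6},{"translation":[0,0,-1],"spin":0,"claw":-0.6}]'
python3 -m handwheel '[{"translation":[0,0,-0.8],"spin":0,"claw":-0.6},{"translation":[0,0,0],"spin":0,"claw":-0.6},{"translation":[0,0,0],"spin":0,"claw":0.6},{"translation":[0,0,0],"spin":0,"claw":0.6},{"translation":[0,0,0],"spin":0,"claw":0.6}]'
python3 -m handwheel '[{"translation":[0,0,1],"spin":0,"claw":0.6},{"translation":[0,0,1],"spin":0,"claw":0.6},{"translation":[0.2,0.8,0.4],"spin":0,"claw":0.6}]'
```

```text
clock: 7.18
ee_pos: [0.5174, -0.4257, 0.1672]
orientation: [0.982, 0.19, 0.0, 0.002]
contact_force: [-0.8, 0.3, -1.4]
width: 0.0449
gripper_force: 51.3
clock: 7.8
ee_pos: [0.5183, -0.4227, 0.1444]
orientation: [0.982, 0.191, 0.001, 0.001]
contact_force: [-0.1, 0.2, -0.0]
width: 0.0681
gripper_force: 0.0
clock: 8.18
ee_pos: [0.5238, -0.4007, 0.2175]
orientation: [0.982, 0.189, 0.001, 0.002]
contact_force: [0.3, -0.5, -0.2]
width: 0.0681
gripper_force: 0.0
```

```bash
python3 -m handwheel '[{"translation":[0.25,1,0],"spin":0,"claw":0.6},{"translation":[0.25,1,0],"spin":0,"claw":0.6},{"translation":[0.25,1,0],"spin":0,"claw":0.6},{"translation":[0.25,1,0],"spin":0,"claw":0.6},{"translation":[0.25,1,0],"spin":0,"claw":0.6}]'
python3 -m handwheel '[{"translation":[0.28,1,-0.3],"spin":0,"claw":0.6},{"translation":[0.28,1,-0.5],"spin":0,"claw":0.6},{"translation":[0.28,1,-0.8],"spin":0,"claw":0.6},{"translation":[0.28,1,-1],"spin":0,"claw":0.6},{"translation":[0,0,0],"spin":0,"claw":0.6}]'
```

```text
clock: 8.8
ee_pos: [0.5614, -0.2447, 0.2149]
orientation: [0.981, 0.192, -0.0, -0.001]
contact_force: [-0.5, 0.6, -0.5]
width: 0.0683
gripper_force: 0.0
clock: 9.43
ee_pos: [0.5935, -0.1216, 0.1349]
orientation: [0.981, 0.195, -0.002, -0.003]
contact_force: [-0.0, -0.4, -0.3]
width: 0.0681
gripper_force: 0.0
```

```bash
python3 -m handwheel '[{"translation":[0,0,-1],"spin":0,"claw":0.6},{"translation":[0,0,-1],"spin":0,"claw":0.6},{"translation":[0,0,-1],"spin":0,"claw":0.6},{"translation":[0,0,-0.1],"spin":0,"claw":0.6},{"translation":[0,0,0],"spin":0,"claw":-0.3}]'
python3 -m handwheel '[{"translation":[0,0,0],"spin":0,"claw":-0.6},{"translation":[0,0,0],"spin":0,"claw":-0.6},{"translation":[0,0,0],"spin":0,"claw":-0.6}]'
python3 -m handwheel '[{"translation":[0,0,0.5],"spin":0,"claw":-0.6},{"translation":[0,0,0.5],"spin":0,"claw":-0.6},{"translation":[0,0,0],"spin":0,"claw":-0.6},{"translation":[0,0,0],"spin":0,"claw":-0.6}]'
python3 w.py
```

```text
clock: 10.05
ee_pos: [0.595, -0.1281, 0.0453]
orientation: [0.982, 0.191, 0.0, -0.0]
contact_force: [-0.8, 3.5, 2.6]
width: 0.0518
gripper_force: 1.2
clock: 10.42
ee_pos: [0.5958, -0.1281, 0.0459]
orientation: [0.982, 0.191, 0.001, 0.0]
contact_force: [-0.5, 1.9, 5.7]
width: 0.0446
gripper_force: 51.8
clock: 10.92
ee_pos: [0.5948, -0.1286, 0.0743]
orientation: [0.982, 0.191, -0.0, 0.0]
contact_force: [0.4, -0.1, -3.6]
width: 0.045
gripper_force: 51.7
[-2.94 -3.32 -3.95 -4.12 -3.78 -3.8 ] -3.651866351354057 [ 1.29546836e-02 -5.90343797e+01 -2.82833353e-01 -1.04531497e+01
  5.93536577e-03  1.86514349e-03 -4.64875848e-05]
```

D weighs 3.65 N, so it is full. I'll set it back at (.595, -.1225), which corrects the 5 mm y offset from the grasp.

```bash
python3 -m handwheel '[{"translation":[0,0.2,-0.3],"spin":0,"claw":-0.6},{"translation":[0,0,-0.4],"spin":0,"claw":-0.6},{"translation":[0,0,-0.2],"spin":0,"claw":-0.6},{"translation":[0,0,0],"spin":0,"claw":-0.6},{"translation":[0,0,0],"spin":0,"claw":-0.6}]'
```

```text
clock: 11.85
ee_pos: [0.595, -0.1227, 0.0472]
orientation: [0.982, 0.191, 0.0, 0.0]
contact_force: [-0.0, -0.1, -3.5]
width: 0.0446
gripper_force: 51.9
```

```bash
python3 -m handwheel '[{"translation":[0,0,-0.05],"spin":0,"claw":-0.6},{"translation":[0,0,0],"spin":0,"claw":-0.6},{"translation":[0,0,0],"spin":0,"claw":0.1},{"translation":[0,0,0],"spin":0,"claw":0.6},{"translation":[0,0,0],"spin":0,"claw":0.6}]'
python3 -m handwheel '[{"translation":[0,0,0.8],"spin":0,"claw":0.6},{"translation":[0,0,1],"spin":0,"claw":0.6},{"translation":[0,0,1],"spin":0,"claw":0.6},{"translation":[0,0,0.4],"spin":0,"claw":0.6},{"translation":[0,0,0],"spin":0,"claw":0.6}]'
cat > look.py <<'E'
import sys
from h import *
from scipy.spatial.transform import Rotation as R
s=arm.read_state();p=arm.capture("wrist");cv2.imwrite(sys.argv[1],p["color"])
T=np.eye(4);T[:3,:3]=R.from_quat(s["orientation"]).as_matrix();T[:3,3]=s["ee_pos"];p["camera_from_world"]=np.linalg.inv(T@np.array(p["mount"]))
print(s["ee_pos"],s["width"])
m=cv2.inRange(cv2.cvtColor(p["color"],cv2.COLOR_BGR2HSV),(0,0,200),(180,50,255))
n,L,S,c=cv2.connectedComponentsWithStats(m)
for i in range(1,n):
    if S[i,4]>800:print(S[i],np.round(c[i]),"lid at",np.round(onz(p,c[i],.062),4))
for n,X in dict(A=(.51,.14,.062),B=(.61,.09,.062),D=(.595,-.1225,.062)).items():print(n,np.round(proj(p,X)))
E
python3 look.py pics/w3.png
```

```text
clock: 12.48
ee_pos: [0.5952, -0.1224, 0.0461]
orientation: [0.982, 0.191, 0.0, 0.0]
contact_force: [-0.3, 0.2, -0.6]
width: 0.0685
gripper_force: 0.0
clock: 13.1
ee_pos: [0.5953, -0.1225, 0.1422]
orientation: [0.982, 0.191, 0.001, 0.0]
contact_force: [-0.9, -0.1, 0.2]
width: 0.0687
gripper_force: 0.0
[ 0.59525987 -0.12248092  0.14223116] 0.06865808442259853
[ 352    0  105   33 2307] [399.  13.] lid at [ 0.7217 -0.1219  0.062 ]
[   0   23   29   78 1686] [12. 64.] lid at [0.6122 0.0761 0.062 ]
[ 555   95   81  120 2183] [595. 153.] lid at [ 0.6961 -0.2702  0.062 ]
[ 283  176   71   68 3751] [318. 210.] lid at [ 0.597 -0.123  0.062]
A [-115.  183.]
B [-13.  58.]
D [316. 212.]
```

D is set back at (.597, -.123). Now to B, turning the fingers clear of the cone and the yellow tin.

```bash
python3 -m handwheel '[{"translation":[0.07,1,0.2],"spin":1,"claw":0.6},{"translation":[0.07,1,0],"spin":1,"claw":0.6},{"translation":[0.07,1,0],"spin":1,"claw":0.6},{"translation":[0.07,1,0],"spin":1,"claw":0.6},{"translation":[0.07,1,0],"spin":1,"claw":0.6}]'
python3 -m handwheel '[{"translation":[0.07,1,0],"spin":0,"claw":0.6},{"translation":[0.07,1,0],"spin":0,"claw":0.6},{"translation":[0,0.1,0],"spin":0,"claw":0.6},{"translation":[0,0,0],"spin":0,"claw":0.6}]'
python3 look.py pics/w4.png
```

```text
clock: 13.78
ee_pos: [0.6045, 0.0285, 0.1461]
orientation: [0.88, 0.475, -0.001, -0.001]
contact_force: [1.2, -0.4, -0.6]
width: 0.0683
gripper_force: 0.0
clock: 14.28
ee_pos: [0.609, 0.0895, 0.1467]
orientation: [0.881, 0.473, -0.001, 0.0]
contact_force: [0.1, -0.9, 0.3]
width: 0.0685
gripper_force: 0.0
[0.60897376 0.08946927 0.14669761] 0.06846308095064946
[ 599  121   41   60 1910] [621. 152.] lid at [0.7912 0.0139 0.062 ]
[ 285  176   68   65 3247] [318. 207.] lid at [0.61   0.0897 0.062 ]
[ 120  196   68   63 3048] [154. 227.] lid at [0.51   0.1397 0.062 ]
A [154. 226.]
B [318. 207.]
D [447. 425.]
```

```bash
python3 -m handwheel '[{"translation":[0,0,-1],"spin":0,"claw":0.6},{"translation":[0,0,-1],"spin":0,"claw":0.6},{"translation":[0,0,-1],"spin":0,"claw":0.6},{"translation":[0,0,-0.5],"spin":0,"claw":0.6},{"translation":[0,0,0],"spin":0,"claw":-0.1}]'
python3 -m handwheel '[{"translation":[0,0,0],"spin":0,"claw":-0.6},{"translation":[0,0,0],"spin":0,"claw":-0.6},{"translation":[0,0,0],"spin":0,"claw":-0.6}]'
python3 -m handwheel '[{"translation":[0,0,0.5],"spin":0,"claw":-0.6},{"translation":[0,0,0.5],"spin":0,"claw":-0.6},{"translation":[0,0,0],"spin":0,"claw":-0.6},{"translation":[0,0,0],"spin":0,"claw":-0.6}]'
python3 w.py
```

```text
clock: 14.95
ee_pos: [0.609, 0.0894, 0.042]
orientation: [0.881, 0.472, -0.001, 0.0]
contact_force: [-0.8, 0.1, 0.1]
width: 0.0511
gripper_force: 0.0
clock: 15.32
ee_pos: [0.6097, 0.0906, 0.0432]
orientation: [0.881, 0.473, 0.0, 0.0]
contact_force: [-1.0, -0.3, -3.3]
width: 0.0449
gripper_force: 51.5
clock: 15.82
ee_pos: [0.6096, 0.0905, 0.0731]
orientation: [0.881, 0.473, 0.0, 0.0]
contact_force: [0.1, -0.0, -4.6]
width: 0.0445
gripper_force: 51.9
[-4.16 -3.42 -3.76 -4.48 -3.63 -4.14] -3.931418096170488 [ 1.36683066e-02 -6.00611973e+01 -2.15035826e+00 -1.08338723e+01
  6.48435729e-03  5.61439258e-03 -6.31637454e-05]
```

B weighs 3.9 N, so it is full. Setting it back (lifted 0.030).

```bash
python3 -m handwheel '[{"translation":[0,0,-0.4],"spin":0,"claw":-0.6},{"translation":[0,0,-0.4],"spin":0,"claw":-0.6},{"translation":[0,0,-0.15],"spin":0,"claw":-0.6},{"translation":[0,0,0],"spin":0,"claw":-0.6},{"translation":[0,0,0],"spin":0,"claw":-0.6}]'
python3 -m handwheel '[{"translation":[0,0,-0.03],"spin":0,"claw":-0.6},{"translation":[0,0,0],"spin":0,"claw":-0.6},{"translation":[0,0,0],"spin":0,"claw":0.1},{"translation":[0,0,0],"spin":0,"claw":0.6},{"translation":[0,0,0],"spin":0,"claw":0.6}]'
python3 -m handwheel '[{"translation":[0,0,0.8],"spin":0,"claw":0.6},{"translation":[0,0,1],"spin":0,"claw":0.6},{"translation":[0,0,1],"spin":0,"claw":0.6},{"translation":[0,0,0.7],"spin":0,"claw":0.6},{"translation":[0,0,0],"spin":0,"claw":0.6}]'
python3 look.py pics/w5.png
```

```text
clock: 16.75
ee_pos: [0.6098, 0.0906, 0.0442]
orientation: [0.881, 0.473, 0.0, 0.0]
contact_force: [-0.5, -0.0, -3.5]
width: 0.0445
gripper_force: 52.1
clock: 17.38
ee_pos: [0.61, 0.0907, 0.0438]
orientation: [0.881, 0.473, 0.0, 0.0]
contact_force: [0.7, 0.3, 0.6]
width: 0.0686
gripper_force: 0.0
clock: 18.0
ee_pos: [0.6109, 0.0909, 0.1501]
orientation: [0.881, 0.473, 0.002, 0.001]
contact_force: [0.1, 0.3, -0.8]
width: 0.0682
gripper_force: 0.0
[0.61089984 0.09089109 0.15010969] 0.0681985110522278
[ 590  125   50   59 2080] [614. 154.] lid at [0.7925 0.0141 0.062 ]
[ 283  177   67   65 3166] [316. 209.] lid at [0.6101 0.0904 0.062 ]
[ 122  199   66   62 2972] [155. 229.] lid at [0.51   0.1397 0.062 ]
A [155. 229.]
B [316. 209.]
D [444. 425.]
```

B is back. Now A: dx -.1009, dy +.049.

```bash
python3 -m handwheel '[{"translation":[-0.85,0.41,0],"spin":0,"claw":0.6},{"translation":[-0.85,0.41,0],"spin":0,"claw":0.6},{"translation":[-0.85,0.41,0],"spin":0,"claw":0.6},{"translation":[-0.82,0.41,0],"spin":0,"claw":0.6},{"translation":[0,0,0],"spin":0,"claw":0.6}]'
python3 look.py pics/w6.png
```

```text
clock: 18.68
ee_pos: [0.5058, 0.1408, 0.1474]
orientation: [0.88, 0.474, -0.002, -0.001]
contact_force: [-0.1, 0.8, -0.3]
width: 0.0685
gripper_force: 0.0
[0.505841   0.14080252 0.1473551 ] 0.06848950761295652
[ 458  153   70   68 3442] [492. 186.] lid at [0.6098 0.0905 0.062 ]
[ 289  174   69   66 3294] [323. 206.] lid at [0.5098 0.1398 0.062 ]
A [323. 206.]
B [492. 187.]
D [591. 412.]
```

```bash
python3 -m handwheel '[{"translation":[0,0,-0.8],"spin":0,"claw":0.6},{"translation":[0,0,0],"spin":0,"claw":0.6}]'
```

```text
clock: 18.98
ee_pos: [0.5083, 0.1385, 0.1228]
orientation: [0.882, 0.472, -0.002, 0.0]
contact_force: [-1.4, -0.3, -0.1]
width: 0.0683
gripper_force: 0.0
```

```bash
python3 -m handwheel '[{"translation":[0.03,0.03,-1],"spin":0,"claw":0.6},{"translation":[0,0,-1],"spin":0,"claw":0.6},{"translation":[0,0,-0.7],"spin":0,"claw":0.6},{"translation":[0,0,0],"spin":0,"claw":0.6},{"translation":[0,0,0],"spin":0,"claw":-0.1}]'
python3 -m handwheel '[{"translation":[0,0,0],"spin":0,"claw":-0.6},{"translation":[0,0,0],"spin":0,"claw":-0.6},{"translation":[0,0,0],"spin":0,"claw":-0.6}]'
python3 -m handwheel '[{"translation":[0,0,0.5],"spin":0,"claw":-0.6},{"translation":[0,0,0.5],"spin":0,"claw":-0.6},{"translation":[0,0,0],"spin":0,"claw":-0.6},{"translation":[0,0,0],"spin":0,"claw":-0.6}]'
python3 w.py
```

```text
clock: 19.6
ee_pos: [0.5103, 0.1406, 0.0442]
orientation: [0.881, 0.472, 0.001, 0.0]
contact_force: [1.0, -0.3, 0.2]
width: 0.0515
gripper_force: 0.0
clock: 19.98
ee_pos: [0.5104, 0.1408, 0.0446]
orientation: [0.881, 0.473, 0.001, 0.0]
contact_force: [0.2, -0.4, 6.5]
width: 0.0446
gripper_force: 51.2
clock: 20.48
ee_pos: [0.5094, 0.1406, 0.0736]
orientation: [0.881, 0.473, 0.0, 0.0]
contact_force: [-0.2, 0.1, 0.5]
width: 0.045
gripper_force: 51.0
[-1.58 -0.37  0.47 -1.06  0.15 -0.43] -0.4695518516888965 [ 1.56900566e-02 -5.14156258e+01 -7.31386263e-01 -6.44576445e+00
  4.08247099e-03  4.51152358e-03 -6.06900676e-05]
```

A weighs about 0.5 N, so it is empty and goes into the pail.

```bash
python3 -m handwheel '[{"translation":[0,0,1],"spin":0,"claw":-0.6},{"translation":[0,0,1],"spin":0,"claw":-0.6},{"translation":[0,-0.5,1],"spin":0,"claw":-0.6},{"translation":[0,-1,1],"spin":0,"claw":-0.6},{"translation":[0,-1,1],"spin":0,"claw":-0.6}]'
python3 -m handwheel '[{"translation":[0,-1,0],"spin":0,"claw":-0.6},{"translation":[0,-1,0],"spin":0,"claw":-0.6},{"translation":[0,-1,0],"spin":0,"claw":-0.6},{"translation":[0,-1,0],"spin":0,"claw":-0.6},{"translation":[0,-1,0],"spin":0,"claw":-0.6}]'
python3 -m handwheel '[{"translation":[0,-1,0],"spin":0,"claw":-0.6},{"translation":[0,-1,0],"spin":0,"claw":-0.6},{"translation":[0,-1,0],"spin":0,"claw":-0.6},{"translation":[0,-1,0],"spin":0,"claw":-0.6},{"translation":[0,-1,0],"spin":0,"claw":-0.6}]'
```

```text
clock: 21.4
ee_pos: [0.5091, 0.0649, 0.2242]
orientation: [0.881, 0.473, -0.0, 0.0]
contact_force: [0.4, -0.0, 0.2]
width: 0.0446
gripper_force: 51.2
clock: 22.02
ee_pos: [0.5091, -0.0853, 0.2232]
orientation: [0.881, 0.473, -0.0, -0.0]
contact_force: [-0.0, 0.4, -0.5]
width: 0.0447
gripper_force: 51.2
clock: 22.65
ee_pos: [0.5091, -0.2352, 0.2231]
orientation: [0.881, 0.473, -0.0, -0.0]
contact_force: [-0.1, -0.5, -0.1]
width: 0.0447
gripper_force: 51.2
```

```bash
python3 -m handwheel '[{"translation":[0.1,-1,0],"spin":0,"claw":-0.6},{"translation":[0.1,-1,0],"spin":0,"claw":-0.6},{"translation":[0.1,-1,0],"spin":0,"claw":-0.6},{"translation":[0,-1,0],"spin":0,"claw":-0.6},{"translation":[0,-1,0],"spin":0,"claw":-0.6}]'
python3 -m handwheel '[{"translation":[0,-1,0],"spin":0,"claw":-0.6},{"translation":[0,-0.3,-0.8],"spin":0,"claw":-0.6},{"translation":[0,0,-0.8],"spin":0,"claw":-0.6},{"translation":[0,0,0],"spin":0,"claw":-0.6}]'
python3 -m handwheel '[{"translation":[0,0,0],"spin":0,"claw":0.6},{"translation":[0,0,0],"spin":0,"claw":0.6},{"translation":[0,0,0],"spin":0,"claw":0.6}]'
python3 -m handwheel '[{"translation":[0,0,1],"spin":0,"claw":0.6},{"translation":[0,0,1],"spin":0,"claw":0.6},{"translation":[-0.8,0.5,1],"spin":0,"claw":0.6},{"translation":[-1,0.5,0.5],"spin":0,"claw":0.6},{"translation":[-1,0.5,0],"spin":0,"claw":0.6}]'
python3 -m handwheel '[{"translation":[-1,0,0],"spin":0,"claw":0.6},{"translation":[-0.5,0,0],"spin":0,"claw":0.6},{"translation":[0,0,0],"spin":0,"claw":0.6},{"translation":[0,0,0],"spin":0,"claw":0.6}]'
python3 look.py pics/w7.png
python3 - <<'E'
from h import *
p=arm.capture("scene");a=cv2.resize(p["color"][90:390,110:510],(640,480));b=cv2.resize(cv2.imread("pics/w7.png"),(160,100))
cv2.imwrite("pics/end.png",a)
E
```

```text
clock: 23.28
ee_pos: [0.518, -0.3851, 0.2229]
orientation: [0.881, 0.473, -0.0, -0.0]
contact_force: [0.9, 0.5, -1.1]
width: 0.045
gripper_force: 51.2
clock: 23.78
ee_pos: [0.5165, -0.4207, 0.1717]
orientation: [0.881, 0.473, -0.001, -0.004]
contact_force: [0.5, 0.2, -0.2]
width: 0.0448
gripper_force: 51.2
clock: 24.15
ee_pos: [0.5189, -0.4234, 0.1763]
orientation: [0.881, 0.473, 0.0, 0.001]
contact_force: [0.0, -0.0, 0.0]
width: 0.0682
gripper_force: 0.0
clock: 24.78
ee_pos: [0.4346, -0.3783, 0.2825]
orientation: [0.881, 0.473, 0.001, 0.002]
contact_force: [-0.5, -0.7, -0.1]
width: 0.0687
gripper_force: 0.0
clock: 25.28
ee_pos: [0.3909, -0.3783, 0.2806]
orientation: [0.881, 0.473, 0.001, 0.001]
contact_force: [0.0, -0.2, 0.7]
width: 0.0683
gripper_force: 0.0
[ 0.39094942 -0.37834287  0.28059451] 0.06827374445129845
[ 346   24  234  229 4348] [451. 128.] lid at [ 0.5296 -0.4163  0.062 ]
[ 426  146   45   57 1025] [447. 176.] lid at [ 0.5033 -0.4587  0.062 ]
A [  34. -568.]
B [ 200. -600.]
D [ 352. -230.]
```

View pics/end.png

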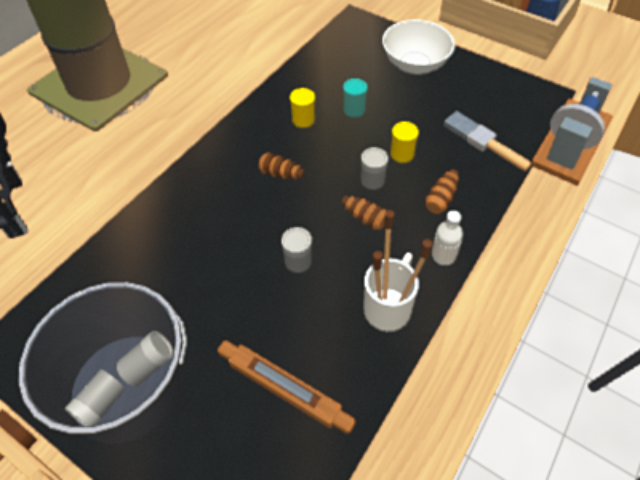

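The end view shows two tins lying in the pail at (95,395) and (145,358). The full tins stand upright at (373,168) and (297,250), and everything else is undisturbed.

```bash
python3 -c "from rig import arm;print(arm.hand_in())"
```

```text
the job is handed in; nothing more can be done
None
```

The job is handed in: the two empty tins are in the pail, the two full ones stand upright within about 2 mm of where they were measured, and nothing else on the table looks moved, at about 25 s of the allowed 69 s.

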